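# Pump the hand lubricator until its indicator pin is fully out

### The job

Two hand-pumped grease lubricators are bolted to the storeroom bench. Find the one whose red indicator pin is still in, and push its black palm knob all the way down with the fingertips and let it come fully back up, again and again, until its pin has popped fully out like the other pump's; finish with the knob up and the hand clear. Only push on top of that knob, without gripping it; do not touch the pins, do not press the other pump, and leave everything else on the bench where it stands.

Things in the scene. Friction and masses are not known exactly. Their poses are not given: they have to be found in the camera images.
- pump: The lubricator pump to be worked, whose red pin is still mostly in: grey housing (x -35 to 35, y -40 to 80 mm, 92 mm high), a blue cylinder lying along its -x side (to x = -79 mm, 57 mm high), on a steel foot (x -60 to 50, y -60 to 100 mm). Origin on the bench under the knob's axis, z up; knob at x = y = 0, pin at x = 0, y = 50 mm. It does not move
- pump_knob (a joint): travel of the black palm knob (m): 0 = fully up, 0.022 = pressed down on its stop. A spring returns it by itself: about 4 N at the top, 8 N at the bottom, plus up to about 4 N while it lifts the pin
- pump_knob_top (a point): centre of the flat top (30 mm across) of the black mushroom knob (38 mm diameter, 18 mm thick, on a 14 mm rod); 144 mm above the bench when up, moves down with the knob
- pump_pin_out (a joint): how far the indicator pin is out (m): it starts between 0 and 0.014; fully out is about 0.043, when the green band stands clear of the brass collar (46 mm is its end stop). It rises while the knob goes down, 8 mm for each full stroke (the first stroke 5 to 13 mm); a ratchet inside needs each stroke to go at least 17 mm down and then all the way back up, else it gains nothing. The pin stays where it is between strokes; once it is fully out, further strokes do nothing
- pump_pin: the indicator pin: red round head (18 mm diameter, 6 mm thick) on a 9 mm white shank with a green band near its foot. Origin at the centre of the head's top, 108 mm above the bench with the pin in, about 151 mm with the pin fully out. Not to be touched
- done_pump: The other lubricator pump, alike, which needs nothing: its pin is already fully out: grey housing (x -35 to 35, y -40 to 80 mm, 92 mm high), a blue cylinder lying along its -x side (to x = -79 mm, 57 mm high), on a steel foot (x -60 to 50, y -60 to 100 mm). Origin on the bench under the knob's axis, z up; knob at x = y = 0, pin at x = 0, y = 50 mm. It does not move
- done_pump_knob (a joint): travel of the black palm knob (m): 0 = fully up, 0.022 = pressed down on its stop. A spring returns it by itself: about 4 N at the top, 8 N at the bottom
- done_pump_knob_top (a point): centre of the flat top (30 mm across) of the black mushroom knob (38 mm diameter, 18 mm thick, on a 14 mm rod); 144 mm above the bench when up, moves down with the knob
- done_pump_pin_out (a joint): how far the indicator pin is out (m): it starts fully out, about 0.043, and stays
- done_pump_pin: the indicator pin: red round head (18 mm diameter, 6 mm thick) on a 9 mm white shank with a green band near its foot. Origin at the centre of the head's top, 108 mm above the bench with the pin in, about 151 mm with the pin fully out. Not to be touched
- small_bin: bystander: blue open plastic stock bin 110 x 150 x 60 (mm); origin at the centre of its underside
- carton: bystander: brown cardboard carton 90 x 120 x 60 (mm); origin at the centre of its underside
- wrench: bystander: steel wrench 160 long, lying flat along its x axis (mm); origin at the centre of its underside
- tape_roll: bystander: yellow tape roll, 80 diameter, 24 high, lying flat (mm); origin at the centre of its underside
- spray_can: bystander: spray can with yellow label and red cap, 52 diameter, 170 tall, standing (mm); origin at the centre of its underside
- cartridge: bystander: orange grease cartridge, 54 diameter, 180 tall, standing (mm); origin at the centre of its underside
- cup: bystander: open steel cup, 70 diameter, 70 tall, standing (mm); origin at the centre of its underside
Mind the look-alikes: they are no part of the job. What is shaped like the pump but brown or turquoise is not meant. Leave any orange look-alike of the done_pump alone.

How it is judged:
By the outcome, as a careful person would: the job done as asked, in the order asked, and still so for the second after the job is handed in, with the robot touching nothing.
It also fails if it takes over 38 s, if anything falls off the work surface, if the arm or the gripper's body presses on something with over 40 N, if the wrist force passes 120 N, or if a joint passes its speed limit or range.

### The arm

A 6-joint arm with a two-finger parallel gripper is mounted at the origin on the work surface. World frame = base frame: x ahead of the robot, y to its left, z up, the work surface at z = 0. Lengths are in m, angles in degrees, forces in N, time in s.
With the tool pointing down it reaches from about 0.35 to 0.725 m from the base axis. Payload 6 kg.
Tool frame: the origin (TCP) lies at the very end of the fingers, on their centre line; the grasp point (between the pads) lies 19 mm behind it (arm.grip_depth is the distance from the TCP to the grasp point, in m); z points along the fingers, y is the line along which they close (so a half turn about z gives the same grasp; the last joint's range is limited). The gripper opens to 85 mm and grips with 20 to 120 N. Pads are 22 mm wide; open, the fingers measure 114 mm over their backs; the gripper's body (76 mm by 85 mm) begins 54 mm behind the grasp point. The pads swing forward as they close: fully open they stand 13 mm farther back than shut.
Start: joints at [-47.745, 2.303, 4.859, 0, -92.561, -19.12], TCP at [0.236, -0.552, 0.231] pointing down, gripper open.
Joint ranges: [-146.85, 146.85], [-73.84, 115.35], [-62.03, 85.46], [-188.31, 113.3], [-161.28, -10.13], [-171.36, 171.36]. Speed limits (degrees/s): [147.25, 147.25, 172.46, 180, 180, 180].

### API

Orientations are given as [roll, pitch, yaw] about the fixed x, y, z axes, in that order (R = Rz(yaw) Ry(pitch) Rx(roll)).
In Python, from workcell import arm gives the robot as it stands. The module is installed in compiled form; this text tells all that it offers.
- The arm moves only by the tool step_arm, never from a script. Its argument "series" is a list of rows, each a list of 2 entries, a list of its own where there are three numbers: the shift along the tool's x, y, z in mm, then the turn, a rotation vector about the tool's x, y, z in degrees. A call has 1 to 12 rows; each row shifts and turns the commanded pose from where the row before left it, along the tool's axes as they then stand; what a row does not reach is not made up. A row lasts 1/8 s, in which the tool goes at most 62.5 mm and 10.7 degrees, less where a joint would pass 70% of its speed; a pose out of reach is approached as far as the arm can. A call is refused whole if a number of a shift passes 62.5 or a number of a turn 10.7, either way. A call with a gripper value outside its range is refused whole. "grip" is the opening in per cent of the stroke, from 0 (shut) to 100 (fully open), set as the call begins (left out, the last holds). The fingers move at their own pace and stop on an object; "force" is the grip in N (left out, the last holds). Time passes only in rows, so rows that do not move let the fingers close. It gives the time, the measured TCP pose, the force, the opening and the grip force at its end, in the units of the state.
- arm.get_state(): the state, without advancing time (a new reading comes with each control period).
- arm.grab_frame(name): name is "scene" or "top" or "wrist"; returns (picture, depth): 384x512x3 uint8, red, green, blue; 384x512 float32, m along the optical axis (not along the pixel's ray), 0 where there is no reading.
- arm.camera_info(name): a dict with "intrinsics" (3x3 intrinsics, pixels), "dist_coeffs" ([k1, k2, p1, p2, k3] as OpenCV has them; the pictures are not rectified), "rvec" (rotation vector, rad) and "tvec" (3), from world to camera coordinates, as OpenCV has them; the wrist camera has in their place "T_tool_cam" (4x4, takes a point from camera to tool coordinates, whose origin is the TCP and whose axes are the flange's). Camera axes: x right, y down, z forward; pixel columns grow to the right and rows downward; lengths in m; the calibration is good to about 2 mm. A picture is of the moment at which its call begins: read the wrist's pose just before it. camera_info takes no time and is no camera call.
- arm.sign_off(): hands the job in; it is judged then, once.
The state is a dict: "t": time; "qpos": joint angles; "joint_velocities": joint speeds; "tau": joint torques, N m; "ee_pos": TCP position; "tool_rot": TCP orientation; "force": force on the tool from outside, world axes, zero at the start; "torque": the same for the moment, N m; "width": opening from 0.0 (shut) to 1.0 (fully open); "gripper_force": force on a finger pad.
Only numpy, scipy, OpenCV 4.12 (cv2) and the standard library are available. Lean on these libraries where they do the work, as an engineer would, in place of code of your own. Each camera call takes 0.05 s, during which the arm holds its last target. There are 200 camera calls.

## Working session

There is one attempt and no reset: what is moved stays moved. The work goes in short steps, Python scripts to look and compute and a tool call to move; the robot and the scene stay as the last step left them, time stands still between calls to the robot, and variables do not carry over. Pictures are saved under pics/ and viewed, at most 10 in all, crops included, and the job is handed in when it is done.

Besides the shell and the picture viewer there is one more tool, called after "Emit:" as name(argument=value, ...), one argument or row to a line, values as JSON. step_arm: Moves the arm, as the interface text tells. Its arguments: {"type":"object","properties":{"series":{"type":"array"},"grip":{"type":"number"},"force":{"type":"number"}},"required":["series"]}

```bash
mkdir -p pics; cat > h.py <<'E'
import numpy as np, cv2
from workcell import arm
from scipy.spatial.transform import Rotation as R
def cam(name):
    c=arm.camera_info(name);K=np.array(c["intrinsics"],float);d=np.array(c["dist_coeffs"],float)
    if name=="wrist":
        s=arm.get_state();T=np.eye(4);T[:3,:3]=R.from_euler('xyz',s["tool_rot"],degrees=True).as_matrix();T[:3,3]=s["ee_pos"]
        T=T@np.array(c["T_tool_cam"]);return K,d,T[:3,:3],T[:3,3]
    Rm=cv2.Rodrigues(np.array(c["rvec"],float))[0];return K,d,Rm.T,-Rm.T@np.array(c["tvec"],float).ravel()
def points(name,depth):
    K,d,Rw,o=cam(name);h,w=depth.shape
    u,v=np.meshgrid(np.arange(w),np.arange(h))
    n=cv2.undistortPoints(np.stack([u,v],-1).reshape(-1,1,2).astype(float),K,d).reshape(h,w,2)
    p=np.dstack([n,np.ones((h,w))])*depth[...,None]
    return p@Rw.T+o
E
python3 - <<'E'
from h import *
print(arm.get_state())
for n in("scene","top"):
    im,d=arm.grab_frame(n);np.savez(f"{n}.npz",im=im,d=d,p=points(n,d))
    cv2.imwrite(f"pics/{n}1.png",im[...,::-1]);print(n,cam(n)[3])
E
```

```text
{'t': 0.0, 'qpos': array([-4.77451022e+01,  2.33754094e+00,  4.80213019e+00, -2.77113416e-02,
       -9.25605101e+01, -1.91190570e+01]), 'joint_velocities': array([-0.00825503,  0.15557685,  0.01933792,  0.02891939,  0.01735428,
       -0.02830572]), 'tau': array([ 1.33303542e-04, -3.68201280e+01,  3.47411549e+01,  6.93231449e+00,
       -5.47342905e-03,  2.36813167e-05]), 'ee_pos': array([ 0.23569746, -0.55141257,  0.23028408]), 'tool_rot': array([ 1.79900302e+02, -5.25849700e-03, -1.56862940e+02]), 'force': array([0.06348284, 0.28933706, 0.20756031]), 'torque': array([-0.0258944 ,  0.0113603 , -0.01828446]), 'gripper_force': 0.0, 'width': 1.0009702667689142}
scene [ 1.35353658 -0.62081796  0.79610268]
top [0.35458551 0.10908425 1.5777231 ]
```

View pics/scene1.png

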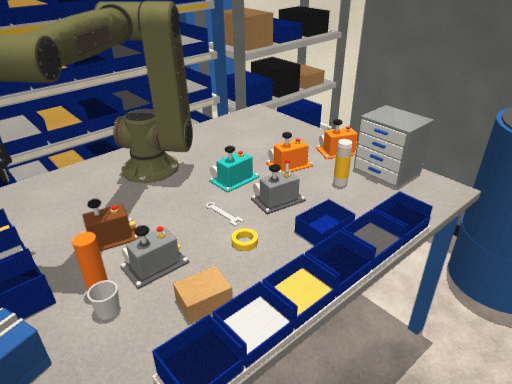

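View pics/top1.png

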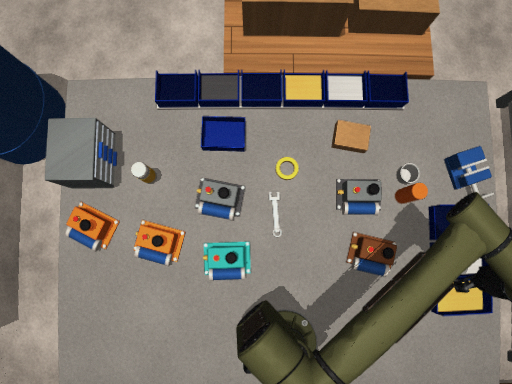

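The scene picture shows two grey pumps. The one at (278,188) has its pin out, with a white shank at about (288,168). The one at (152,252) has its pin low (160,230); in the top view it is at (360,195), with its knob at about (374,189). Next I'll measure heights and positions.

```bash
python3 - <<'E'
from h import *
z=np.load("top.npz");im,d,p=z["im"],z["d"],z["p"]
def win(n,u0,u1,v0,v1):
    q=p[v0:v1,u0:u1];c=im[v0:v1,u0:u1].astype(int)
    blk=(c.max(-1)<60)&(q[...,2]>.125)&(q[...,2]<.165)
    red=(c[...,0]>120)&(c[...,1]<80)&(c[...,2]<80)
    for m,l in((blk,"knob"),(red,"pin")):
        ys,xs=np.nonzero(m); print(n,l,m.sum(),xs.mean()+u0 if m.any() else 0,ys.mean()+v0 if m.any() else 0,np.round(np.median(q[m],0),4) if m.any() else'')
win("R",335,385,175,218);win("L",193,245,175,222)
q=p[160:230,330:440];print("max z near",q[...,2].max())
for u,v,n in((352,135,"carton"),(410,173,"cup"),(412,192,"cartridge"),(371,255,"brown"),(360,209,"bluecyl")):print(n,np.round(p[v,u],3))
K,dd,Rw,o=cam("scene")
z=np.load("scene.npz");im,p=z["im"],z["p"]
c=im.astype(int);
for n,(u0,u1,v0,v1) in {"R":(120,190,220,280),"L":(250,305,155,210)}.items():
    cc=c[v0:v1,u0:u1];q=p[v0:v1,u0:u1]
    red=(cc[...,0]>120)&(cc[...,1]<80)&(cc[...,2]<80);blk=(cc.max(-1)<60)&(q[...,2]>.11)
    for m,l in((red,"pin"),(blk,"knob")):print("scene",n,l,m.sum(),np.round(np.median(q[m],0),4),np.round(q[m][:,2].max(),3))
s=im[215:285,70:200];l=im[150:215,240:310]
cv2.imwrite("pics/crop1.png",np.hstack([cv2.resize(s,(390*1,210*1),interpolation=2),cv2.resize(l,(226,210),interpolation=2)])[...,::-1])
E
```

```text
R knob 102 373.0098039215686 188.7058823529412 [ 0.5137 -0.2859  0.1422]
R pin 20 357.05 189.1 [ 0.5162 -0.2385  0.1198]
L knob 94 223.13829787234042 192.37234042553192 [0.5058 0.2005 0.1427]
L pin 21 207.8095238095238 188.95238095238096 [0.5149 0.248  0.151 ]
max z near 1.5777231003354075
carton [ 0.713 -0.242  0.058]
cup [ 0.586 -0.462  0.008]
cartridge [ 0.499 -0.404  0.178]
brown [ 0.299 -0.287  0.09 ]
bluecyl [ 0.455 -0.262  0.055]
scene R pin 35 [ 0.519  -0.247   0.1173] 0.122
scene R knob 106 [ 0.5275 -0.2959  0.1419] 0.796
scene L pin 29 [0.5137 0.2484 0.1466] 0.152
scene L knob 59 [0.5154 0.19   0.1401] 0.145
```

View pics/crop1.png

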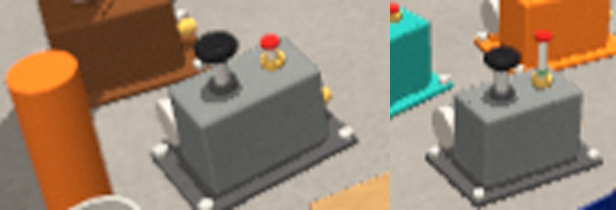

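The red pin on the right-hand pump (top view, 357,189) is about 11 mm out, so that pump is the target. Its knob is at about (0.515, -0.286) and the pin lies towards +y. I'll close the fingers and go above the knob at z 0.23.

Emit:
step_arm(
  series=[
    [[-45,17,0],[0,0,0]],
    [[-45,17,0],[0,0,0]],
    [[-45,17,0],[0,0,0]],
    [[-45,17,0],[0,0,0]],
    [[-45,17,0],[0,0,0]],
    [[-45,17,0],[0,0,0]],
    [[-45,17,0],[0,0,0]],
    [[-45,17,0],[0,0,0]],
    [[0,0,0],[0,0,-10.5]],
    [[0,0,0],[0,0,-10.5]],
    [[0,0,0],[0,0,-10.5]],
    [[0,0,0],[0,0,-10.5]],
  ],
  grip=0,
  force=30,
)

```text
t: 1.6
ee_pos: [0.5133, -0.285, 0.2307]
tool_rot: [179.9, 0.0, -114.5]
force: [0.8, 0.6, -1.0]
width: 0.002
gripper_force: 0.0
```

Emit:
step_arm(
  series=[
    [[0,0,0],[0,0,-10.5]],
    [[0,0,0],[0,0,-10.5]],
    [[0,0,0],[0,0,-4]],
    [[0,0,0],[0,0,0]],
    [[0,0,0],[0,0,0]],
  ],
)

```text
t: 2.22
ee_pos: [0.5133, -0.2852, 0.231]
tool_rot: [180.0, 0.0, -89.9]
force: [0.8, 0.4, 0.1]
width: -0.001
gripper_force: 0.0
```

```bash
cat > look.py <<'E'
from h import *
import sys
s=arm.get_state();print(s["t"],np.round(s["ee_pos"],4),np.round(s["tool_rot"],2),np.round(s["qpos"],1),np.round(s["force"],1))
im,d=arm.grab_frame("wrist");p=points("wrist",d)
cv2.imwrite(f"pics/{sys.argv[1]}.png",im[...,::-1])
q=p;c=im.astype(int)
near=(abs(q[...,0]-.515)<.035)&(abs(q[...,1]+.286)<.035)&(q[...,2]>.13)&(q[...,2]<.15)&(c.max(-1)<70)&(d>0)
red=(c[...,0]>120)&(c[...,1]<80)&(c[...,2]<80)&(abs(q[...,0]-.515)<.06)&(abs(q[...,1]+.24)<.06)
for m,l in((near,"knob"),(red,"pin")):
    if m.any():
        lo,hi=np.percentile(q[m],1,0),np.percentile(q[m],99,0);print(l,m.sum(),np.round(np.median(q[m],0),4),np.round((lo+hi)/2,4),np.round(hi-lo,4))
E
python3 look.py w1
```

```text
2.225 [ 0.5133 -0.2852  0.231 ] [ 1.7997e+02  2.0000e-02 -8.9950e+01] [ -9.5   0.4   2.9  -0.  -92.5   9.6] [0.8 0.4 0.1]
knob 1322 [ 0.5174 -0.2929  0.1431] [ 0.5176 -0.2917  0.1406] [0.0336 0.0343 0.0086]
pin 108 [ 0.5191 -0.2452  0.1194] [ 0.5187 -0.2441  0.1188] [0.0153 0.0106 0.0043]
```

View pics/w1.png

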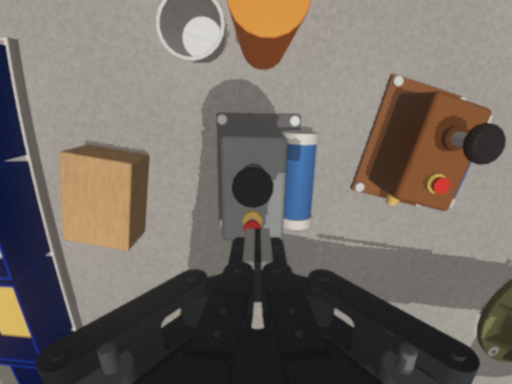

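The wrist view shows the knob at (252,187), the pin at (252,226), and the closed fingertips at about (257,235). I'll refine the knob centre by casting rays from both views.

```bash
cat > knob.py <<'E'
from h import *
def ray(n,uv,z):
    K,d,Rw,o=cam(n);x=cv2.undistortPoints(np.array([[uv]],float),K,d)[0,0];r=Rw@[x[0],x[1],1];return o+r*(z-o[2])/r[2]
z=np.load("top.npz");im=z["im"]
w=cv2.imread("pics/w1.png")[...,::-1]
for n,i,(u0,u1,v0,v1) in(("top",im,(362,386,176,202)),("wrist",w,(226,278,160,211))):
    m=(i[v0:v1,u0:u1].max(-1)<48).astype(np.uint8)
    k,_,st,ce=cv2.connectedComponentsWithStats(m);j=1+st[1:,4].argmax();l,t,ww,hh,a=st[j];print(n,[l+u0,t+v0,ww,hh,a],ce[j]+[u0,v0])
    for zz in(.144,.138):print(np.round(ray(n,(l+u0+ww/2-.5,t+v0+hh/2-.5),zz),4))
    K,d,Rw,o=cam(n);print("o",np.round(o,3))
K,d,Rw,o=cam("wrist");s=arm.get_state()
q=Rw.T@(s["ee_pos"]-o);print("tcp px",cv2.projectPoints(q.reshape(1,1,3),np.zeros(3),np.zeros(3),K,d)[0].ravel())
E
python3 knob.py
```

```text
top [np.int32(367), np.int32(184), np.int32(12), np.int32(11), np.int32(103)] [372.73786408 188.87378641]
[ 0.5134 -0.2836  0.144 ]
[ 0.5141 -0.2853  0.138 ]
o [0.355 0.109 1.578]
wrist [np.int32(233), np.int32(167), np.int32(39), np.int32(40), np.int32(1243)] [252.05470636 186.49798874]
[ 0.5174 -0.2934  0.144 ]
[ 0.5176 -0.2916  0.138 ]
o [ 0.513 -0.364  0.373]
tcp px [256.42853124 244.16649625]
```

Emit:
step_arm(
  series=[
    [[6,-3,0],[0,0,0]],
    [[0,0,35],[0,0,0]],
    [[0,0,33],[0,0,0]],
    [[0,0,0],[0,0,0]],
    [[0,0,0],[0,0,0]],
  ],
)

```text
t: 2.9
ee_pos: [0.5169, -0.2918, 0.165]
tool_rot: [-179.9, -0.1, -89.9]
force: [-0.4, -0.2, 1.3]
width: -0.001
gripper_force: 0.0
```

```bash
python3 look.py w2; python3 - <<'E'
from h import *
w=cv2.imread("pics/w2.png")[130:290,170:340]
im,d=arm.grab_frame("scene");s=im[190:280,100:200,::-1]
im2,d=arm.grab_frame("top");t=im2[150:220,330:410,::-1]
cv2.imwrite("pics/c2.png",np.hstack([cv2.resize(w,(340,320)),cv2.resize(s,(356,320),interpolation=2)]))
E
```

```text
2.9 [ 0.5169 -0.2918  0.165 ] [-1.7992e+02 -7.0000e-02 -8.9880e+01] [-10.1   1.4  -3.    0.1 -85.5  10.2] [-0.4 -0.2  1.3]
knob 1578 [ 0.5182 -0.2987  0.1433] [ 0.5179 -0.2972  0.1402] [0.034 0.024 0.01 ]
```

View pics/c2.png

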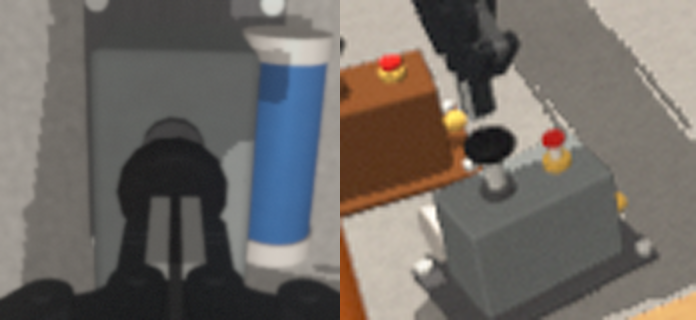

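```bash
python3 - <<'E'
exec(open('knob.py').read().split("z=np.load")[0])
w=cv2.imread("pics/w2.png")
m=(w.max(-1)<48)
for v in(198,202,206,210,214,218,222,226,230):
    r=np.nonzero(m[v,225:290])[0];print(v,r.min()+225 if len(r) else'',r.max()+225 if len(r) else'',len(r))
for v in(222,225,228):print(v,np.round(ray("wrist",(256,v),.140),4))
E
```

```text
198   0
202 243 270 28
206 237 274 38
210 234 278 45
214 232 279 48
218 231 281 51
222 230 281 52
226 229 281 53
230 230 281 31
222 [ 0.5175 -0.2942  0.14  ]
225 [ 0.5175 -0.292   0.14  ]
228 [ 0.5175 -0.2898  0.14  ]
```

The fingertips are centred over the knob: widest at row 226, so the knob is at (0.5175, -0.2915). I'll make the first press.

Emit:
step_arm(
  series=[
    [[0,0,18],[0,0,0]],
    [[0,0,8],[0,0,0]],
    [[0,0,8],[0,0,0]],
    [[0,0,6],[0,0,0]],
    [[0,0,0],[0,0,0]],
  ],
)

```text
t: 3.68
ee_pos: [0.5167, -0.2911, 0.1246]
tool_rot: [-179.9, -0.0, -89.8]
force: [-0.8, 4.0, 9.3]
width: 0.002
gripper_force: 4.4
```

Emit:
step_arm(
  series=[
    [[0,0,2],[0,0,0]],
    [[0,0,0],[0,0,0]],
  ],
)

```text
t: 3.92
ee_pos: [0.5168, -0.2911, 0.1232]
tool_rot: [-179.9, -0.0, -89.8]
force: [-2.7, 4.0, 10.6]
width: 0.003
gripper_force: 5.1
```

Emit:
step_arm(
  series=[
    [[0,0,2],[0,0,0]],
    [[0,0,0],[0,0,0]],
  ],
)

```text
t: 4.18
ee_pos: [0.5168, -0.2912, 0.1221]
tool_rot: [-179.9, -0.1, -89.8]
force: [-3.5, 4.2, 13.6]
width: 0.003
gripper_force: 6.9
```

The force has risen to 13.6 N at 0.122, so the knob is at its stop. I'll go up until clear and check.

Emit:
step_arm(
  series=[
    [[0,0,-12],[0,0,0]],
    [[0,0,-12],[0,0,0]],
    [[0,0,-8],[0,0,0]],
    [[0,0,0],[0,0,0]],
  ],
)

```text
t: 4.68
ee_pos: [0.5162, -0.2912, 0.151]
tool_rot: [180.0, 0.0, -89.9]
force: [0.4, -0.1, -0.4]
width: 0.002
gripper_force: 0.0
```

```bash
cat > chk.py <<'E'
from h import *
import sys
s=arm.get_state();print(s["t"],np.round(s["ee_pos"],4),np.round(s["force"],1))
im,d=arm.grab_frame("scene");p=points("scene",d);c=im.astype(int)
for n,(u0,u1,v0,v1) in {"R":(140,185,200,250),"L":(270,305,150,200)}.items():
    cc=c[v0:v1,u0:u1];q=p[v0:v1,u0:u1];m=(cc[...,0]>120)&(cc[...,1]<80)&(cc[...,2]<80)&(q[...,2]>.1)
    print(n,m.sum(),np.round(np.median(q[m],0),4),np.round(np.percentile(q[m],90,0)[2],4))
    cc=cc;g=(cc[...,1]>cc[...,0]+30)&(cc[...,1]>cc[...,2]+20);print(" green px",g.sum())
    q=0
K=(im[190:280,100:200,::-1],im[140:212,250:330,::-1])
if len(sys.argv)>1: cv2.imwrite(f"pics/{sys.argv[1]}.png",np.hstack([cv2.resize(k,(356,320),interpolation=2) for k in K]))
E
python3 chk.py c3
```

```text
4.675 [ 0.5162 -0.2912  0.151 ] [ 0.4 -0.1 -0.4]
R 25 [ 0.5228 -0.2424  0.1241] 0.1256
 green px 0
L 19 [0.5216 0.2431 0.149 ] 0.1512
 green px 2
```

View pics/c3.png

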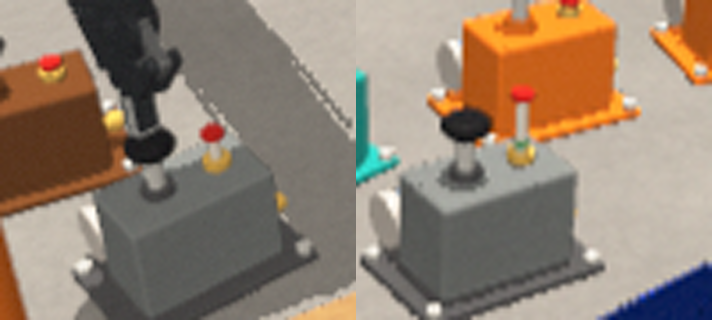

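The picture shows the target pin raised but still well short of the done pump's, about 6 mm up from the start. The knob is back up. Next I'll run full strokes, reading the bottom depth partway through the first.

Emit:
step_arm(
  series=[
    [[0,0,10],[0,0,0]],
    [[0,0,10],[0,0,0]],
    [[0,0,8],[0,0,0]],
    [[0,0,2],[0,0,0]],
    [[0,0,0],[0,0,0]],
  ],
)

```text
t: 5.35
ee_pos: [0.5166, -0.2914, 0.1225]
tool_rot: [-179.9, -0.1, -89.8]
force: [-1.8, 2.4, 10.4]
width: -0.001
gripper_force: 5.0
```

Emit:
step_arm(
  series=[
    [[0,0,-10],[0,0,0]],
    [[0,0,-10],[0,0,0]],
    [[0,0,-10],[0,0,0]],
    [[0,0,0],[0,0,0]],
    [[0,0,0],[0,0,0]],
  ],
)

```text
t: 5.98
ee_pos: [0.5159, -0.2909, 0.15]
tool_rot: [179.9, 0.1, -89.9]
force: [0.3, -0.5, 0.2]
width: -0.001
gripper_force: 0.0
```

```bash
python3 chk.py
```

```text
5.975 [ 0.5159 -0.2909  0.15  ] [ 0.3 -0.5  0.2]
R 25 [ 0.5217 -0.2424  0.1317] 0.1336
 green px 0
L 19 [0.5186 0.2439 0.1488] 0.1525
 green px 2
```

The pin gained 8 mm. I'll make the next strokes slightly deeper.

Emit:
step_arm(
  series=[
    [[0,0,10],[0,0,0]],
    [[0,0,10],[0,0,0]],
    [[0,0,9],[0,0,0]],
    [[0,0,3],[0,0,0]],
    [[0,0,0],[0,0,0]],
    [[0,0,0],[0,0,0]],
  ],
)

```text
t: 6.78
ee_pos: [0.5167, -0.2914, 0.1221]
tool_rot: [-179.9, -0.1, -89.8]
force: [-4.4, 3.7, 14.6]
width: -0.003
gripper_force: 7.4
```

Emit:
step_arm(
  series=[
    [[0,0,-10],[0,0,0]],
    [[0,0,-11],[0,0,0]],
    [[0,0,-11],[0,0,0]],
    [[0,0,0],[0,0,0]],
    [[0,0,0],[0,0,0]],
  ],
)

```text
t: 7.4
ee_pos: [0.5159, -0.2909, 0.1499]
tool_rot: [179.9, 0.1, -89.9]
force: [0.2, 0.4, -0.0]
width: 0.001
gripper_force: 0.0
```

Emit:
step_arm(
  series=[
    [[0,0,10],[0,0,0]],
    [[0,0,10],[0,0,0]],
    [[0,0,9],[0,0,0]],
    [[0,0,3],[0,0,0]],
    [[0,0,0],[0,0,0]],
    [[0,0,0],[0,0,0]],
  ],
)

```text
t: 8.15
ee_pos: [0.5166, -0.2914, 0.1221]
tool_rot: [-179.9, -0.1, -89.8]
force: [-4.2, 4.6, 16.0]
width: -0.001
gripper_force: 7.8
```

Emit:
step_arm(
  series=[
    [[0,0,-10],[0,0,0]],
    [[0,0,-11],[0,0,0]],
    [[0,0,-11],[0,0,0]],
    [[0,0,0],[0,0,0]],
    [[0,0,0],[0,0,0]],
  ],
)

```text
t: 8.78
ee_pos: [0.5159, -0.2909, 0.1499]
tool_rot: [179.9, 0.1, -89.9]
force: [0.4, 0.3, 0.9]
width: -0.005
gripper_force: 0.0
```

```bash
python3 chk.py
```

```text
8.775 [ 0.5159 -0.2909  0.1499] [0.4 0.3 0.9]
R 27 [ 0.524  -0.243   0.1482] 0.1501
 green px 4
L 19 [0.5205 0.2436 0.1496] 0.1509
 green px 2
```

The pin is almost level with the other one. Since extra strokes do nothing once it's fully out, I'll do one more to be certain, then withdraw.

Emit:
step_arm(
  series=[
    [[0,0,10],[0,0,0]],
    [[0,0,10],[0,0,0]],
    [[0,0,9],[0,0,0]],
    [[0,0,3],[0,0,0]],
    [[0,0,0],[0,0,0]],
    [[0,0,0],[0,0,0]],
  ],
)

```text
t: 9.57
ee_pos: [0.5167, -0.2915, 0.1221]
tool_rot: [-179.9, -0.1, -89.8]
force: [-3.7, 4.9, 14.5]
width: 0.006
gripper_force: 7.5
```

Emit:
step_arm(
  series=[
    [[0,0,-10],[0,0,0]],
    [[0,0,-11],[0,0,0]],
    [[0,0,-11],[0,0,0]],
    [[0,0,0],[0,0,0]],
    [[0,0,-20],[0,0,0]],
    [[0,0,-30],[0,0,0]],
    [[0,0,-30],[0,0,0]],
    [[0,0,0],[0,0,0]],
    [[0,0,0],[0,0,0]],
  ],
)

```text
t: 10.7
ee_pos: [0.5163, -0.291, 0.2309]
tool_rot: [180.0, 0.0, -89.9]
force: [0.2, -0.3, -1.5]
width: -0.001
gripper_force: 0.0
```

```bash
python3 chk.py c4
```

```text
10.7 [ 0.5163 -0.291   0.2309] [ 0.2 -0.3 -1.5]
R 25 [ 0.524  -0.2424  0.1491] 0.1506
 green px 5
L 19 [0.5194 0.2451 0.1491] 0.1509
 green px 2
```

View pics/c4.png

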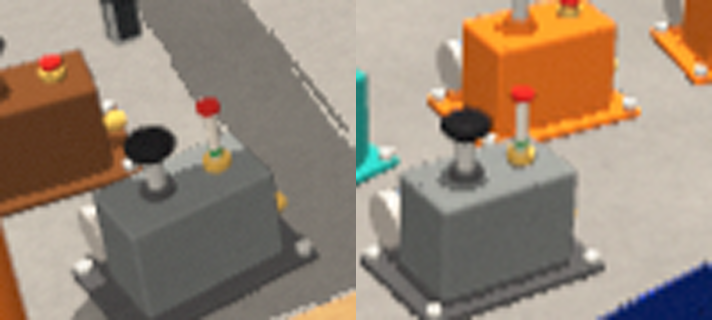

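The picture shows the target pin at (208,107) fully out with its green band clear at (213,150), matching the other pump. The knob is up and the hand is clear.

```bash
python3 -c "
from workcell import arm
print(arm.sign_off())"
```

```text
the job is handed in; nothing more can be done
None
```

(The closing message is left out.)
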